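# Seat the sensor board of the gearbox tester

## Robot

A 7-joint arm with a two-finger parallel gripper is mounted at the origin on the work surface. World frame = base frame: x ahead of the robot, y to its left, z up, the work surface at z = 0. Lengths are in m, angles in rad, forces in N, time in s.
With the tool pointing down it reaches from about 0.425 to 0.925 m from the base axis. Payload 6.8 kg.
Tool frame: the origin (TCP) lies at the very end of the fingers, on their centre line; the grasp point (between the pads) lies 19 mm behind it; z points along the fingers, y is the direction in which the jaws open and shut (so a half turn about z gives the same grasp; the last joint's range is limited). The gripper opens to 85 mm and grips with 20 to 120 N. Pads are 22 mm wide; open, the fingers measure 114 mm over their backs; the gripper's body (76 mm by 85 mm) begins 54 mm behind the grasp point. The pads swing forward as they close: fully open they stand 13 mm farther back than shut.
Start: joints at [1.167, 0.477, 0.022, 1.555, -0.011, 1.109, -0.083], TCP at [0.197, -0.646, 0.206] pointing down, gripper open.
Joint ranges: [-2.96, 2.96], [-0.34, 2.1], [-1.41, 1.46], [0.24, 2.44], [-1.37, 4.51], [0.17, 1.92], [-2.96, 2.96]. Speed limits (rad/s): [2.39, 2.39, 3.14, 3.14, 3.14, 3.14, 3.14].

## Interface

Orientations are given as a rotation vector (axis times angle).
In Python, from bench import monitor, viewer, job gives the robot as it stands. The module is installed in compiled form; this text tells all that it offers.
- The arm moves only by the tool drive_tool, never from a script. Its argument "commands" is a list of rows, each an object with "linear": the shift along the tool's x, y, z in m, a list of three; "dr": the turn, a rotation vector about the tool's x, y, z in degrees, a list of three; "jaw": the closure, from 0 (fully open) to 1 (shut). A call has 1 to 8 rows; each row shifts and turns the pose as measured when the row begins, along the tool's axes as they then stand; what a row does not reach is not made up. A row lasts 1/8 s, in which the tool goes at most 62.5 mm and 10.7 degrees, less where a joint would pass 70% of its speed; a pose out of reach is approached as far as the arm can. A call is refused whole if a number of a shift passes 0.0625 or a number of a turn 10.7, either way. A call with a gripper value outside its range is refused whole. The fingers move at their own pace and stop on an object; "force" is the grip in N (left out, the last holds). Time passes only in rows, so rows that do not move let the fingers close. It gives the time, the measured TCP pose, the force and the opening at its end, in the units of the state.
- monitor.get_obs(): the state, without advancing time (a new reading comes with each control period).
- viewer.grab_frame(name): name is "scene" or "top" or "wrist"; returns the picture (384x512x3 uint8, red, green, blue); there is no depth.
- viewer.calibration(name): a dict with "K" (3x3 intrinsics, pixels), "R" (3x3) and "t" (3): a world point X has camera coordinates R X + t. Camera axes: x right, y down, z forward; pixel columns grow to the right and rows downward; lengths in m; the calibration is good to about 2 mm. A picture is of the moment at which its call begins: read the wrist's pose just before it. calibration takes no time and is no camera call; for the wrist camera it gives the pose at the moment of the call.
- job.hand_in(): hands the job in, once; it reports no verdict.
The state is a dict: "clock": time; "joints": joint angles; "qvel": joint speeds; "tau": joint torques, N m; "tcp_pos": TCP position; "orientation": TCP orientation; "contact_force": force on the tool from outside, world axes, zero at the start; "moment": the same for the moment, N m; "grip_width": finger opening in m.
Only numpy, scipy, OpenCV 4.12 (cv2) and the standard library are available. Lean on these libraries where they do the work, as an engineer would, in place of code of your own. Each camera call takes 0.05 s, during which the arm holds its last target.

## Task

The gearbox tester's sensor board is sticking out of the upper slot of its card frame with both ejector levers open. Slide it along its card guides until its plug meets the socket at the back, with the levers still open, then swing both levers in flat against its front panel so that they draw it fully home, and take your hand away. Leave the parts lying about the bench where they are.

Things in the scene. Friction and masses are not known exactly. Their poses are not given: they have to be found in the camera images.
- frame: Fixed open-topped card frame, grey side plates, aluminium front rails; 240 mm deep (x) x 140 wide x 94 high, mouth on its -x side. Origin: centre of its underside. x: the way boards slide in; y: left of someone facing the mouth; z up. A board already seated in the lower slot (below z 50 mm) reaches 12 mm in front of the rails. In front of the mouth only parts under 45 mm high lie about.
- slot (a point): Home point of the upper slot: in the plane of the front faces of the frame's two front rails, mid-width, 57 mm above the bench; axes as the frame's. The board's origin coincides with it when the board is fully home. The plug meets the socket about 5.5 mm before that; from there on the contacts resist with about 22 N until the panel's ends stop on the rails.
- board: Green circuit card 100 wide (y) x 220 deep (x) x 3 mm, 0.3 to 0.45 kg, in the red card guides of the upper slot, 40 to 80 mm short of home; it slides along x only (1 mm play, a few N) and stays where left. Origin: rear face of its front panel, mid-width, underside of the card; axes as the frame's. Panel 128 wide, front face at x -3 mm, z -5 to 33 mm; its middle (y -32 to 32) is flat: push there.
- lever_left (a joint): Angle of the left ejector lever about its vertical pin: 0 = shut, flat along the panel, pointing to the panel's middle; grows as it swings out towards the operator, to 1.45 (nearly straight out); starts at 1.05 to 1.4. Stiff (2 N at its end), stays where left. Seen from above it shuts counter-clockwise: from open, push its end sideways to the middle, then in towards the panel.
- lever_right (a joint): The same for the right lever, mirror image (shuts clockwise seen from above).
- left_pivot (a point): Pin of the left lever, mid-height of the lever: at x 0, y +47, z +19 mm in the board's frame. Behind the pin is a steel claw. Open more than about 0.9, it passes the front rail; with the board at the socket, shutting the lever hooks it behind the rail (from about 0.55 down) and draws the board the last 5.5 mm, needing up to about 10 N at the lever's end.
- right_pivot (a point): Pin of the right lever, mid-height of the lever: at x 0, y -47, z +19 mm in the board's frame; claw likewise.
- left_tip (a point): End of the left lever's bar (black, red pad near the end), mid-thickness and mid-height. The bar is straight, 14 mm high, 8 thick; when shut it runs along y from 5 to 40 mm from the pin towards the panel's middle, its faces at x -4 and -12 mm in the board's frame (the -12 face is the outer one to push on); it turns rigidly about the pin.
- right_tip (a point): End of the right lever's bar, likewise, mirror image.
- bearing: Bystander: steel ball bearing, 62 mm across, 16 high, flat on the bench. Origin: centre of its underside.
- gear: Bystander: steel gear wheel, 77 mm across, 26 high. Origin: centre of its underside.
- spanner: Bystander: spanner lying on the bench.
- driver: Bystander: screwdriver lying on the bench.
- bolt: Bystander: hexagon bolt, 52 mm long, lying on the bench.
- spray: Bystander: spray can, yellow label, red cap, 64 mm across, 190 high, standing. Origin: centre of its underside.
- tray: Bystander: black parts tray, 140 x 200 x 40 mm. Origin: centre of its underside.

How it is judged:
On the way:
1. the board is slid in until its plug is at the socket (within 8 mm of home), both levers still open (more than 0.6 rad) (x of board in the frame of slot above -0.008 m and value of joint each of lever_left, lever_right above 0.6 rad), for 0.1 s.
At the end, for the whole second after the job is handed in: The board is fully home: its origin within 2 mm of slot along the guides (4 mm in all), at rest, and both levers are shut flat against the panel (less than 0.12 rad) (x of board in the frame of slot above -0.002 m and distance between board and slot below 0.004 m and value of joint each of lever_left, lever_right below 0.12 rad and linear speed of board below 0.005 m/s); the robot touches nothing.
It fails at once if a bystander on the bench is moved by more than 30 mm (distance of any of bearing, gear, spanner, driver, bolt, spray, tray from where it was at the start of the episode above 0.03 m).
It also fails if it takes over 64 s, if anything falls off the work surface, if the arm or the gripper's body presses on something with over 40 N, if the wrist force passes 120 N, or if a joint passes its speed limit or range.

## Working session

There is one attempt and no reset: what is moved stays moved. The work goes in short steps, Python scripts to look and compute and a tool call to move; the robot and the scene stay as the last step left them, time stands still between calls to the robot, and variables do not carry over. Pictures are saved under pics/ and viewed, and the job is handed in when it is done.

Besides the shell and the picture viewer there is one more tool, called after "Emit:" as name(argument=value, ...) on one line, values as JSON. drive_tool: Moves the arm, as the interface text tells. Its arguments: {"type":"object","properties":{"commands":{"type":"array"},"force":{"type":"number"}},"required":["commands"]}

```bash
mkdir -p pics; python3 - <<'E'
from bench import monitor, viewer
import cv2
print(monitor.get_obs())
for n in("scene","top"):
    c=viewer.calibration(n);print(n,c)
    im=viewer.grab_frame(n)
    cv2.imwrite(f"pics/{n}0.png",im[:,:,::-1])
E
```

```text
{'clock': 0.0, 'joints': array([ 1.16689497,  0.4778082 ,  0.02232313,  1.55647301, -0.01151797,
        1.10933055, -0.08309077]), 'qvel': array([-0.00199637, -0.0017651 , -0.00095436,  0.00203807,  0.00120495,
       -0.00083509, -0.00022619]), 'tau': array([ 3.71720298e-04, -5.96434486e+01,  1.60819173e+00, -2.81191188e+01,
        1.24857546e-02,  9.49236477e-03, -3.96262266e-06]), 'tcp_pos': array([ 0.19656921, -0.64505048,  0.20501092]), 'orientation': array([-3.10545640e+00, -4.62736959e-01,  6.19843062e-04]), 'contact_force': array([-0.05915793, -0.10520871,  0.05131317]), 'moment': array([-0.02719968, -0.04050026, -0.00807359]), 'grip_width': 0.08543379399388285}
scene {'K': array([[371.34856512,   0.        , 252.29924043],
       [  0.        , 371.34856512, 193.05803692],
       [  0.        ,   0.        ,   1.        ]]), 'R': array([[-0.85071605,  0.52562264, -0.00174238],
       [ 0.41801979,  0.67454464, -0.60848088],
       [-0.31865602, -0.5183728 , -0.79356662]]), 't': array([ 0.43008239, -0.22733827,  1.4487529 ])}
top {'K': array([[351.06585181,   0.        , 251.19272337],
       [  0.        , 351.06585181, 196.85401127],
       [  0.        ,   0.        ,   1.        ]]), 'R': array([[-0.02646394, -0.99955123,  0.01403575],
       [-0.99163532,  0.02447482, -0.12672955],
       [ 0.12632915, -0.01727211, -0.991838  ]]), 't': array([0.09720745, 0.54480759, 1.06282631])}
```

View pics/scene0.png

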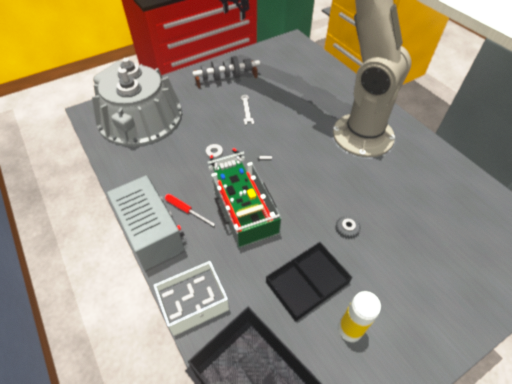

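View pics/top0.png

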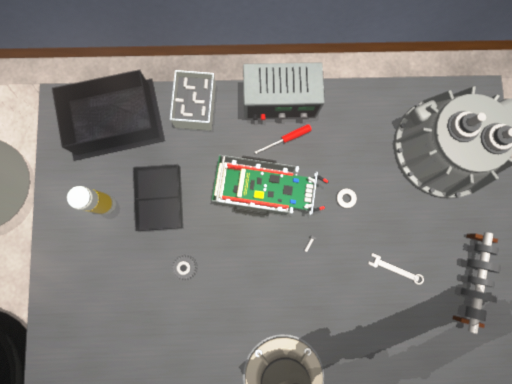

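The top view shows the frame at about (265,187), mouth to the right. The red lever pads are near (325,180) and (321,208), with a gear or bearing at (347,198) in front of the mouth. I'll enlarge it.

```bash
python3 - <<'E'
import cv2
im=cv2.imread("pics/top0.png")[140:230,200:365]
cv2.imwrite("pics/topz.png",cv2.resize(im,None,fx=4.8,fy=4.8,interpolation=cv2.INTER_CUBIC))
im=cv2.imread("pics/scene0.png")[135:255,190:300]
cv2.imwrite("pics/scenez.png",cv2.resize(im,None,fx=5,fy=5,interpolation=cv2.INTER_CUBIC))
E
```

```text
(no output)
```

View pics/topz.png

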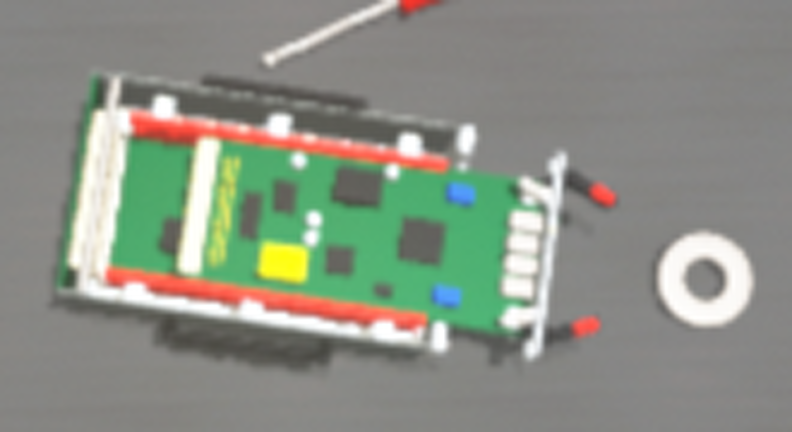

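View pics/scenez.png

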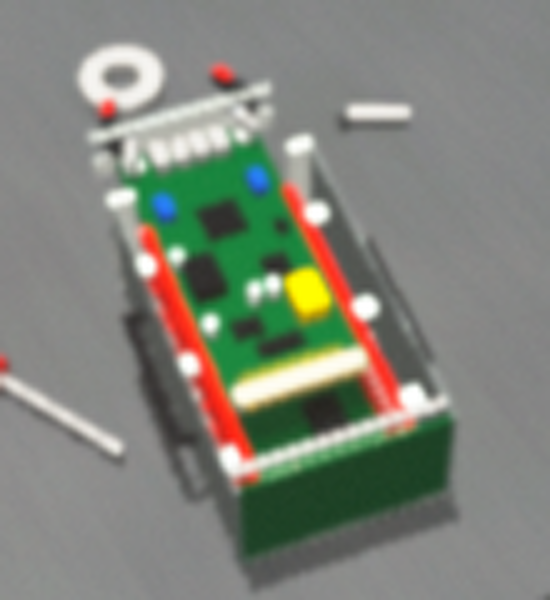

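```bash
cat > h.py <<'E'
import numpy as np
from bench import monitor, viewer
def ray(c,uv,z):
    d=np.linalg.inv(c["K"])@np.array([uv[0],uv[1],1.]);R=c["R"];o=-R.T@c["t"];d=R.T@d
    return o+d*(z-o[2])/d[2]
def proj(c,X):
    p=c["K"]@(c["R"]@np.asarray(X)+c["t"]);return p[:2]/p[2]
E
python3 - <<'E'
from h import *
t=viewer.calibration("top");s=viewer.calibration("scene")
T=lambda u,v:((u+.5)/4.8+200-.5,(v+.5)/4.8+140-.5)
S=lambda u,v:((u+.5)/5+190-.5,(v+.5)/5+135-.5)
for nm,c,f,uv,z in [("panR",t,T,(558,155),.09),("panL",t,T,(533,352),.09),("railR",t,T,(467,130),.094),("railL",t,T,(440,335),.094),("padR",t,T,(604,196),.083),("padL",t,T,(588,326),.083),("backR",t,T,(97,75),.094),("backL",t,T,(60,290),.094),
 ("panR",s,S,(270,88),.09),("panL",s,S,(95,135),.09),("railR",s,S,(300,144),.094),("railL",s,S,(120,198),.094),("padR",s,S,(222,74),.083),("padL",s,S,(107,110),.083),("backL",s,S,(240,470),.094),("backR",s,S,(450,403),.094)]:
    print(nm,ray(c,f(*uv),z).round(4))
E
```

```text
panR [ 0.6106 -0.1116  0.09  ]
panL [ 0.4878 -0.0901  0.09  ]
railR [ 0.627  -0.0548  0.094 ]
railL [ 0.4994 -0.0327  0.094 ]
padR [ 0.5852 -0.1407  0.083 ]
padL [ 0.5036 -0.1264  0.083 ]
backR [0.6674 0.1749 0.094 ]
backL [0.5329 0.1996 0.094 ]
panR [ 0.4851 -0.0894  0.09  ]
panL [ 0.6069 -0.114   0.09  ]
railR [ 0.4963 -0.0317  0.094 ]
railL [ 0.6201 -0.0531  0.094 ]
padR [ 0.5032 -0.1242  0.083 ]
padL [ 0.5869 -0.1361  0.083 ]
backL [0.6585 0.1667 0.094 ]
backR [0.5285 0.1921 0.094 ]
```

Both cameras agree: the frame's yaw is about 80° and the board is about 59 mm short of home. I'll move towards the mouth, staying high.

Emit:
drive_tool(commands=[{"linear": [0.045,-0.031,-0.015],"dr": [0,0,0],"jaw": 0},{"linear": [0.049,-0.034,-0.01],"dr": [0,0,0],"jaw": 0},{"linear": [0.049,-0.034,0],"dr": [0,0,-8],"jaw": 0},{"linear": [0.049,-0.034,0],"dr": [0,0,-8],"jaw": 0},{"linear": [0.049,-0.034,0],"dr": [0,0,-8],"jaw": 0},{"linear": [0.049,-0.034,0],"dr": [0,0,-8],"jaw": 0}])

```text
clock: 0.85
tcp_pos: [0.3732, -0.3387, 0.228]
orientation: [-2.85, -1.312, 0.004]
contact_force: [0.9, 0.3, -0.0]
grip_width: 0.0856
```

```bash
cat >> h.py <<'E'
from scipy.spatial.transform import Rotation as Ro
def totool(target,yaw=None):
    o=monitor.get_obs();R=Ro.from_rotvec(o["orientation"])
    d=R.inv().apply(np.array(target)-o["tcp_pos"])
    print("t",o["clock"],"tcp",o["tcp_pos"].round(4),"F",o["contact_force"].round(1),"w",round(o["grip_width"],4),"joints",o["joints"].round(2))
    print("tool shift",d.round(4))
    if yaw is not None:
        y=np.deg2rad(yaw);c,s=np.cos(y),np.sin(y)
        D=np.array([[c,s,0],[s,-c,0],[0,0,-1]])
        print("turn deg",np.rad2deg((R.inv()*Ro.from_matrix(D)).as_rotvec()).round(2))
E
python3 - <<'E'
from h import *
totool([0.52,-0.22,0.23],80)
E
```

```text
t 0.85 tcp [ 0.3732 -0.3387  0.228 ] F [ 0.9  0.3 -0. ] w 0.0856 joints [ 0.81  0.19 -0.23  1.92  0.05  1.05 -0.14]
tool shift [ 0.1856  0.0344 -0.0023]
turn deg [ -0.27  -0.05 -30.54]
```

Emit:
drive_tool(commands=[{"linear": [0.046,0.009,0],"dr": [0,0,-7.6],"jaw": 0.5},{"linear": [0.045,0.015,0],"dr": [0,0,-7.6],"jaw": 1},{"linear": [0.042,0.021,0],"dr": [0,0,-7.6],"jaw": 1},{"linear": [0.039,0.026,0],"dr": [0,0,-7.6],"jaw": 1},{"linear": [0,0,0],"dr": [0,0,0],"jaw": 1}])

```text
clock: 1.48
tcp_pos: [0.5234, -0.2101, 0.2267]
orientation: [-2.377, -2.043, 0.002]
contact_force: [-0.3, -0.4, 1.0]
grip_width: -0.0001
```

```bash
python3 - <<'E'
from h import *
import cv2
totool([0.52,-0.22,0.23],80)
c=viewer.calibration("wrist");im=viewer.grab_frame("wrist")
np.savez("w1.npz",**c)
cv2.imwrite("pics/w1.png",im[:,:,::-1])
cv2.imwrite("pics/w1z.png",cv2.resize(im[:,:,::-1],(800,600),interpolation=cv2.INTER_CUBIC))
E
```

```text
t 1.475 tcp [ 0.5234 -0.2101  0.2267] F [-0.3 -0.4  1. ] w -0.0001 joints [ 0.6   0.31 -0.4   1.77  0.13  1.09  0.  ]
tool shift [-0.0103 -0.0019 -0.0033]
turn deg [-0.35 -0.22  1.37]
```

View pics/w1z.png

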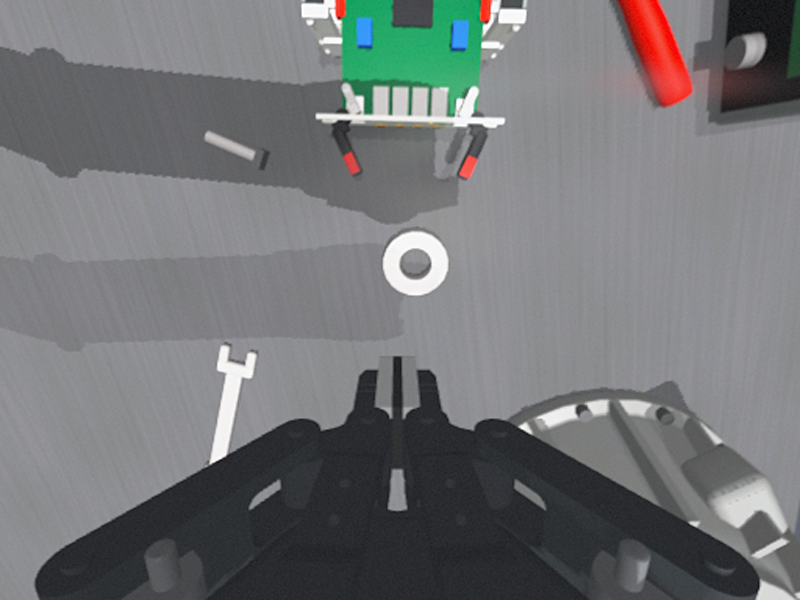

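The wrist view shows the panel's top edge from (318,118) to (503,121), and the lever ends at about (354,172) and (465,177). The bearing is at (415,262). I'll measure these.

```bash
python3 - <<'E'
import cv2
im=cv2.imread("pics/w1.png")[0:125,180:350]
cv2.imwrite("pics/w1zz.png",cv2.resize(im,None,fx=4.7,fy=4.7,interpolation=cv2.INTER_CUBIC))
E
```

```text
(no output)
```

View pics/w1zz.png

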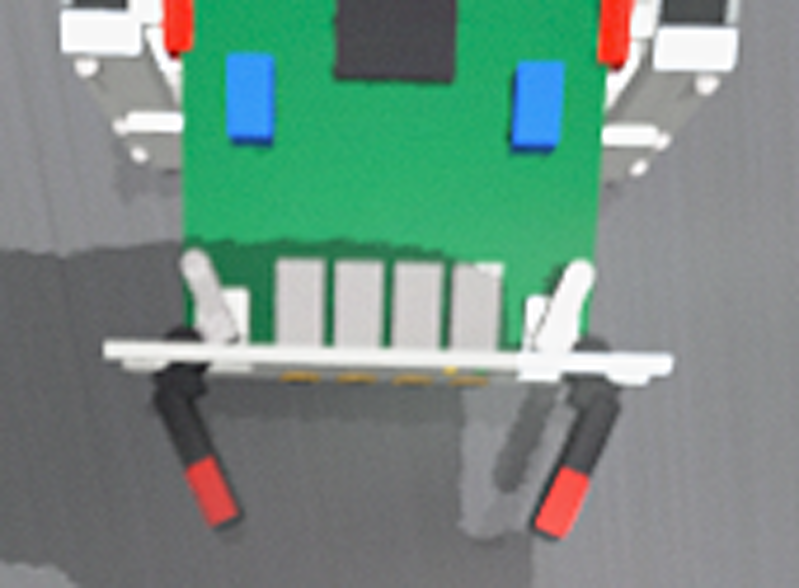

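```bash
python3 - <<'E'
from h import *
c=np.load("w1.npz")
W=lambda u,v:((u+.5)/4.7+180-.5,(v+.5)/4.7-.5)
P={n:ray(c,W(*uv),z)[:2] for n,uv,z in [("pL",(104,360),.09),("pR",(672,373),.09),("rLo",(62,52),.094),("rRo",(735,70),.094),("tL",(228,522),.083),("tR",(552,537),.083),("jL",(183,392),.083),("jR",(596,392),.083)]}
for k,v in P.items():print(k,v.round(4))
print("panel w",np.linalg.norm(P["pL"]-P["pR"]),"rail w",np.linalg.norm(P["rLo"]-P["rRo"]))
for a,b in(("pL","pR"),("rLo","rRo")):
    d=P[a]-P[b];print("yaw",np.degrees(np.arctan2(d[1],d[0]))-90)
t=viewer.calibration("top")
yaw=np.deg2rad(79.7);ex=np.array([np.cos(yaw),np.sin(yaw)]);ey=np.array([-ex[1],ex[0]])
slot=(P["rLo"]+P["rRo"])/2;print("slot",slot)
b=(P["pL"]+P["pR"])/2;print("panel front rel slot",(b-slot)@ex,(b-slot)@ey)
for k in("tL","tR"):
    d=P[k]-b-.003*ex;print(k,"in board",d@ex,d@ey)
print("TCP in slot",(monitor.get_obs()["tcp_pos"][:2]-slot)@ex,(monitor.get_obs()["tcp_pos"][:2]-slot)@ey)
E
```

```text
pL [ 0.4841 -0.0943]
pR [ 0.6111 -0.1164]
rLo [ 0.4885 -0.0352]
rRo [ 0.6274 -0.0598]
tL [ 0.5049 -0.1332]
tR [ 0.5816 -0.1483]
jL [ 0.4997 -0.103 ]
jR [ 0.595  -0.1174]
panel w 0.12887939233713877 rail w 0.14104026926450233
yaw 80.145158983899
yaw 79.9609640927005
slot [ 0.55793221 -0.04748675]
panel front rel slot -0.05878073127231961 -0.00016314595298234658
tL in board -0.03798942671976231 0.03700083447713232
tR in board -0.039139628327865356 -0.0411243428603072
TCP in slot -0.16865153692629026 0.006233581712329316
```

Sizes check out: 129 and 141 mm measured against 128 and 140. The yaw is 80°, the slot is at (0.558,−0.0475), and the board is at −56 mm. Next I'll work out the push waypoints.

```bash
cat >> h.py <<'E'
YAW=np.deg2rad(80.0);EX=np.array([np.cos(YAW),np.sin(YAW)]);EY=np.array([-EX[1],EX[0]])
SLOT=np.array([0.558,-0.0475])
def go(sx,sy,z,yaw=80):
    p=SLOT+sx*EX+sy*EY
    t=monitor.get_obs()["tcp_pos"];d=t[:2]-SLOT
    print("now slot x,y,z",(d@EX).round(4),(d@EY).round(4),t[2].round(4), "dF slot", (monitor.get_obs()["contact_force"][:2]@np.c_[EX,EY]).round(1))
    totool([p[0],p[1],z],yaw)
E
python3 -c "
from h import *
go(-0.082,0,0.062)"
```

```text
now slot x,y,z -0.1686 0.0072 0.2265 dF slot [-0.8  0.7]
t 1.525 tcp [ 0.5216 -0.2123  0.2265] F [-0.9 -0.6  0.1] w 0.0001 joints [ 0.6   0.31 -0.4   1.78  0.13  1.09  0.  ]
tool shift [0.086  0.0101 0.1646]
turn deg [-0.43 -0.14  1.13]
```

Emit:
drive_tool(commands=[{"linear": [0.0,0.01,0.055],"dr": [-0.4,-0.1,1.1],"jaw": 1},{"linear": [0.0,0,0.055],"dr": [0,0,0],"jaw": 1},{"linear": [0.02,0,0.04],"dr": [0,0,0],"jaw": 1},{"linear": [0.04,0,0.01],"dr": [0,0,0],"jaw": 1},{"linear": [0,0,0],"dr": [0,0,0],"jaw": 1}])

```text
clock: 2.15
tcp_pos: [0.5376, -0.1626, 0.0613]
orientation: [2.422, 1.998, -0.009]
contact_force: [0.3, -0.2, 0.7]
grip_width: -0.0002
```

```bash
python3 -c "
from h import *
go(-0.072,0,0.062)"
```

```text
now slot x,y,z -0.1169 0.0001 0.0613 dF slot [-0.1 -0.4]
t 2.15 tcp [ 0.5376 -0.1626  0.0613] F [ 0.3 -0.2  0.7] w -0.0002 joints [ 0.46  0.5  -0.36  1.93  0.25  0.76 -0.23]
tool shift [ 0.0449 -0.0007 -0.001 ]
turn deg [-0.12  0.33 -0.94]
```

Emit:
drive_tool(commands=[{"linear": [0.03,0,0],"dr": [0,0.3,-0.9],"jaw": 1},{"linear": [0.01,0,0],"dr": [0,0,0],"jaw": 1},{"linear": [0.01,0,0],"dr": [0,0,0],"jaw": 1},{"linear": [0.01,0,0],"dr": [0,0,0],"jaw": 1}])

```text
clock: 2.65
tcp_pos: [0.5463, -0.1111, 0.0611]
orientation: [2.418, 2.003, -0.011]
contact_force: [-0.4, -2.1, -0.2]
grip_width: 0.0003
```

```bash
python3 -c "
from h import *
go(-0.0195,0,0.062)"
```

```text
now slot x,y,z -0.0647 0.0005 0.0611 dF slot [-2.2  0. ]
t 2.65 tcp [ 0.5463 -0.1111  0.0611] F [-0.4 -2.1 -0.2] w 0.0003 joints [ 0.37  0.5  -0.36  1.94  0.26  0.76 -0.33]
tool shift [ 0.0452 -0.0001 -0.0012]
turn deg [-0.19  0.37 -0.74]
```

Contact reads 2 N, so the finger is on the panel. I'll keep pushing.

Emit:
drive_tool(commands=[{"linear": [0.01,0,0],"dr": [0,0.3,-0.7],"jaw": 1},{"linear": [0.01,0,0],"dr": [0,0,0],"jaw": 1},{"linear": [0.01,0,0],"dr": [0,0,0],"jaw": 1}])

```text
clock: 3.02
tcp_pos: [0.5515, -0.0823, 0.0611]
orientation: [-2.409, -2.015, 0.007]
contact_force: [-0.2, -2.1, 0.7]
grip_width: 0.0001
```

```bash
python3 -c "
from h import *
go(-0.0195,0,0.062)"
```

```text
now slot x,y,z -0.0354 0.0004 0.0611 dF slot [-2.1 -0.2]
t 3.025 tcp [ 0.5515 -0.0823  0.0611] F [-0.2 -2.1  0.7] w 0.0001 joints [ 0.33  0.5  -0.37  1.94  0.26  0.76 -0.37]
tool shift [ 0.0159  0.0003 -0.001 ]
turn deg [-0.2   0.17 -0.17]
```

Emit:
drive_tool(commands=[{"linear": [0.008,0,0],"dr": [0,0,0],"jaw": 1},{"linear": [0.004,0,0],"dr": [0,0,0],"jaw": 1},{"linear": [0.002,0,0],"dr": [0,0,0],"jaw": 1}])

```text
clock: 3.4
tcp_pos: [0.5542, -0.0668, 0.0611]
orientation: [-2.408, -2.017, 0.007]
contact_force: [-1.3, -2.2, 0.6]
grip_width: -0.0
```

```bash
python3 -c "
from h import *
go(-0.0195,0,0.062)"
```

```text
now slot x,y,z -0.0197 0.0004 0.0611 dF slot [-2.4  0.9]
t 3.4 tcp [ 0.5542 -0.0668  0.0611] F [-1.3 -2.2  0.6] w -0.0 joints [ 0.3   0.5  -0.37  1.93  0.26  0.76 -0.4 ]
tool shift [ 0.0002  0.0004 -0.0009]
turn deg [-0.21  0.18 -0.09]
```

Still only friction. I'll creep forward until the contacts resist.

Emit:
drive_tool(commands=[{"linear": [0.0015,0,0],"dr": [0,0,0],"jaw": 1},{"linear": [0.001,0,0],"dr": [0,0,0],"jaw": 1}])

```text
clock: 3.65
tcp_pos: [0.5544, -0.0656, 0.061]
orientation: [-2.409, -2.016, 0.009]
contact_force: [-0.5, -5.0, 1.4]
grip_width: 0.0001
```

```bash
python3 -c "
from h import *
go(-0.0195,0,0.062)"
```

```text
now slot x,y,z -0.0185 0.0004 0.061 dF slot [-5.  -0.3]
t 3.65 tcp [ 0.5544 -0.0656  0.061 ] F [-0.5 -5.   1.4] w 0.0001 joints [ 0.3   0.5  -0.37  1.93  0.26  0.76 -0.4 ]
tool shift [-0.001   0.0004 -0.001 ]
turn deg [-0.22  0.26 -0.15]
```

Emit:
drive_tool(commands=[{"linear": [0.002,0,0],"dr": [0,0,0],"jaw": 1},{"linear": [0.001,0,0],"dr": [0,0,0],"jaw": 1}])

```text
clock: 3.9
tcp_pos: [0.5544, -0.0658, 0.061]
orientation: [2.411, 2.012, -0.014]
contact_force: [-1.3, -4.2, 1.0]
grip_width: -0.0002
```

```bash
python3 - <<'E'
from h import *
import cv2
go(-0.0195,0,0.062)
c=viewer.calibration("top")
im=viewer.grab_frame("top")[:,:,::-1]
cv2.imwrite("pics/t2.png",cv2.resize(im[140:230,200:365],None,fx=4.8,fy=4.8,interpolation=cv2.INTER_CUBIC))
E
```

```text
now slot x,y,z -0.0186 0.0004 0.061 dF slot [-4.3  0.6]
t 3.9 tcp [ 0.5544 -0.0658  0.061 ] F [-1.3 -4.2  1. ] w -0.0002 joints [ 0.29  0.5  -0.37  1.93  0.26  0.76 -0.41]
tool shift [-0.0009  0.0004 -0.001 ]
turn deg [-0.26  0.44 -0.32]
```

View pics/t2.png

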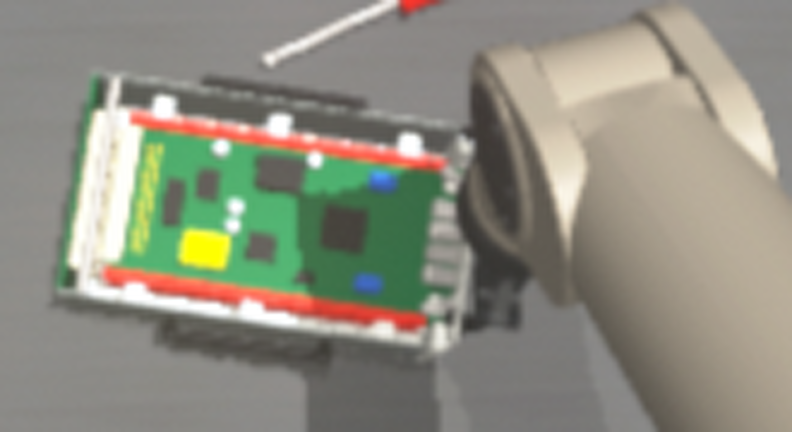

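The board is at the socket: the force rose and it stopped, and the top view gives about 51 mm of travel. I'll back off and look at the levers.

Emit:
drive_tool(commands=[{"linear": [-0.03,0,0],"dr": [0,0,0],"jaw": 1},{"linear": [-0.05,0,0],"dr": [0,0,0],"jaw": 1},{"linear": [-0.04,0,-0.05],"dr": [0,0.4,0],"jaw": 1},{"linear": [0,0,-0.06],"dr": [0,0,0],"jaw": 1},{"linear": [0,0,0],"dr": [0,0,0],"jaw": 1}])

```text
clock: 4.58
tcp_pos: [0.5359, -0.1807, 0.1744]
orientation: [-2.402, -2.015, -0.009]
contact_force: [1.3, 0.0, -0.3]
grip_width: -0.0001
```

```bash
cat > look.py <<'E'
from h import *
import cv2,sys
n=sys.argv[1]
go(-0.079,0.068,0.066)
c=viewer.calibration("wrist");im=viewer.grab_frame("wrist")
np.savez(n+".npz",**c)
cv2.imwrite(f"pics/{n}.png",im[:,:,::-1])
cv2.imwrite(f"pics/{n}z.png",cv2.resize(im[:,:,::-1],(800,600),interpolation=cv2.INTER_CUBIC))
E
python3 look.py w2
```

```text
now slot x,y,z -0.1351 -0.0014 0.1744 dF slot [ 0.3 -1.2]
t 4.575 tcp [ 0.5359 -0.1807  0.1744] F [ 1.3  0.  -0.3] w -0.0001 joints [ 0.55  0.36 -0.41  1.83  0.16  0.98 -0.1 ]
tool shift [ 0.0551 -0.0693  0.1089]
turn deg [-0.07 -0.51 -0.01]
```

View pics/w2z.png

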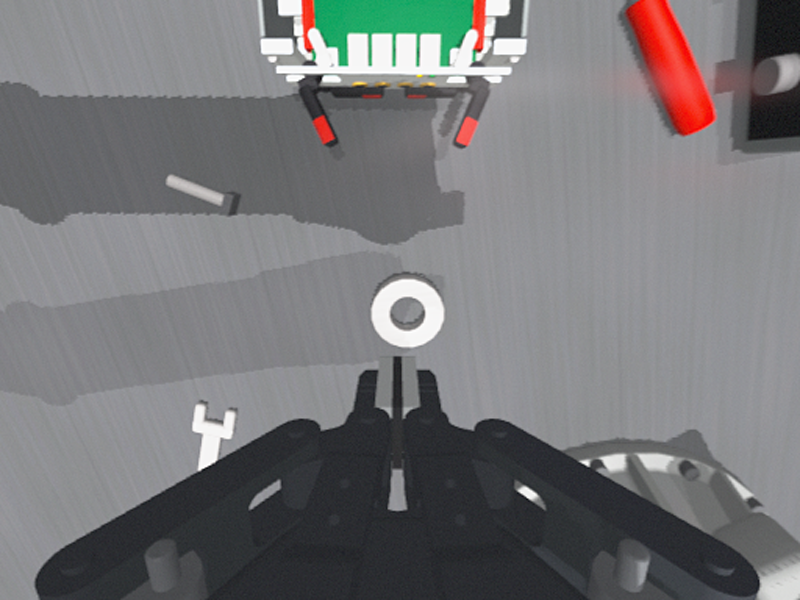

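The panel edge now runs from (277,73) to (525,74), just in front of the rails. The levers are still open, with ends near (328,143) and (464,145).

```bash
python3 - <<'E'
from h import *
c=np.load("w2.npz")
for n,uv,z in [("pL",(277,73.5),.09),("pR",(525,74.5),.09),("rL",(262,52),.094),("rR",(526,53),.094),("tL",(328,143),.083),("tR",(464,145),.083)]:
    p=ray(c,((uv[0]+.5)*.64-.5,(uv[1]+.5)*.64-.5),z)[:2]-SLOT;print(n,(p@EX).round(4),(p@EY).round(4))
E
```

```text
pL -0.0081 0.0643
pR -0.0086 -0.0719
rL 0.0014 0.0704
rR 0.0009 -0.0703
tL -0.0435 0.0392
tR -0.0446 -0.0412
```

Emit:
drive_tool(commands=[{"linear": [0.02,-0.04,0.03],"dr": [0,-0.5,0],"jaw": 1},{"linear": [0.025,-0.032,0.04],"dr": [0,0,0],"jaw": 1},{"linear": [0,0,0.04],"dr": [0,0,0],"jaw": 1},{"linear": [0,0,0],"dr": [0,0,0],"jaw": 1}])

```text
clock: 5.12
tcp_pos: [0.467, -0.1175, 0.0568]
orientation: [-2.395, -2.018, 0.004]
contact_force: [-0.2, -0.2, 0.0]
grip_width: 0.0001
```

```bash
python3 -c "
from h import *
go(-0.049,0.068,0.064)"
```

```text
now slot x,y,z -0.0847 0.0774 0.0568 dF slot [-0.2  0.2]
t 5.125 tcp [ 0.467  -0.1175  0.0568] F [-0.2 -0.2  0. ] w 0.0001 joints [ 0.45  0.41 -0.4   2.11  0.24  0.68 -0.28]
tool shift [ 0.0357  0.0095 -0.0071]
turn deg [-0.5  -0.23  0.24]
```

Emit:
drive_tool(commands=[{"linear": [0.018,0.004,-0.007],"dr": [-0.5,-0.2,0.2],"jaw": 1},{"linear": [0.018,0.004,0],"dr": [0,0,0],"jaw": 1},{"linear": [0,0,0],"dr": [0,0,0],"jaw": 1},{"linear": [0,0.01,0],"dr": [0,0,0],"jaw": 1},{"linear": [0,0.008,0],"dr": [0,0,0],"jaw": 1}])

```text
clock: 5.75
tcp_pos: [0.5016, -0.086, 0.0666]
orientation: [-2.406, -2.02, -0.004]
contact_force: [-1.0, -0.1, -0.2]
grip_width: 0.0001
```

```bash
python3 -c "
from h import *
go(-0.049,0.036,0.064)"
```

```text
now slot x,y,z -0.0477 0.0488 0.0666 dF slot [-0.3  1. ]
t 5.75 tcp [ 0.5016 -0.086   0.0666] F [-1.  -0.1 -0.2] w 0.0001 joints [ 0.38  0.43 -0.4   2.05  0.25  0.71 -0.35]
tool shift [-0.0013  0.0128  0.0026]
turn deg [ 0.08 -0.11  0.01]
```

Emit:
drive_tool(commands=[{"linear": [-0.001,0.007,0.0025],"dr": [0,0,0],"jaw": 1},{"linear": [0,0.007,0],"dr": [0,0,0],"jaw": 1}])

```text
clock: 6.0
tcp_pos: [0.5164, -0.0909, 0.0639]
orientation: [2.408, 2.017, 0.004]
contact_force: [-0.1, -1.2, 0.7]
grip_width: -0.0003
```

```bash
python3 look.py w3
```

```text
now slot x,y,z -0.0499 0.0334 0.0639 dF slot [-1.2 -0.1]
t 6.0 tcp [ 0.5164 -0.0909  0.0639] F [-0.1 -1.2  0.7] w -0.0003 joints [ 0.38  0.45 -0.4   2.01  0.25  0.72 -0.35]
tool shift [-0.0291 -0.0345 -0.0022]
turn deg [ 0.09 -0.1  -0.09]
```

View pics/w3z.png

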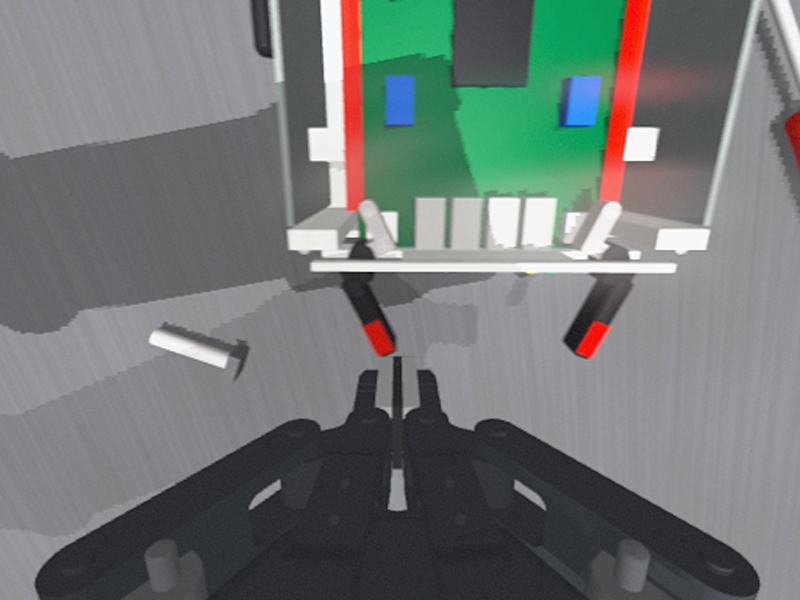

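The finger slipped past in front of the left lever's end, which sits at (385,350) and is hardly moved. I'll go back out and come in about 8 mm deeper.

```bash
python3 - <<'E'
from h import *
c=np.load("w3.npz")
for n,uv,z in [("pL",(311,268),.09),("pR",(676,269),.09),("tL",(384,352),.083),("tR",(585,353),.083),("fingtip front",(397,357),.064),("fl",(375,370),.08),("fL",(365,371),.08)]:
    p=ray(c,((uv[0]+.5)*.64-.5,(uv[1]+.5)*.64-.5),z)[:2]-SLOT;print(n,(p@EX).round(4),(p@EY).round(4))
E
```

```text
pL -0.0061 0.0634
pR -0.0067 -0.0656
tL -0.0419 0.0382
tR -0.0425 -0.0413
fingtip front -0.0533 0.0331
fl -0.0514 0.0421
fL -0.0518 0.0462
```

```bash
python3 - <<'E'
from h import *
c=np.load("w3.npz")
o=monitor.get_obs();R=Ro.from_rotvec(o["orientation"]).as_matrix();T=o["tcp_pos"]
print("cam in tool",R.T@(-c["R"].T@c["t"]-T), "cam axis in tool",R.T@c["R"].T[:,2])
for d in [(0,0,0),(.011,0,0),(-.011,0,0),(.011,0,-.019),(.011,0.0145,-.019),(.011,.0145,-.04),(0.011,0,-.07),(0.011,0.0145,0)]:
    print(d,(proj(c,T+R@np.array(d))+.5)/.64-.5)
E
python3 - <<'E'
import cv2
im=cv2.imread("pics/w3.png")[120:320,150:360]
cv2.imwrite("pics/w3c.png",cv2.resize(im,None,fx=3,fy=3,interpolation=cv2.INTER_CUBIC))
E
```

```text
cam in tool [ 0.0783203  -0.00065462 -0.16775607] cam axis in tool [-0.30591037 -0.00130105  0.95205943]
(0, 0, 0) [398.96711975 349.87678623]
(0.011, 0, 0) [399.01304779 326.85754864]
(-0.011, 0, 0) [398.92284431 372.06773745]
(0.011, 0, -0.019) [399.16582278 344.92379836]
(0.011, 0.0145, -0.019) [436.09763415 344.95890323]
(0.011, 0.0145, -0.04) [441.50412092 370.28182688]
(0.011, 0, -0.07) [399.81634646 421.8508074 ]
(0.011, 0.0145, 0) [432.23930384 326.88724083]
```

View pics/w3c.png

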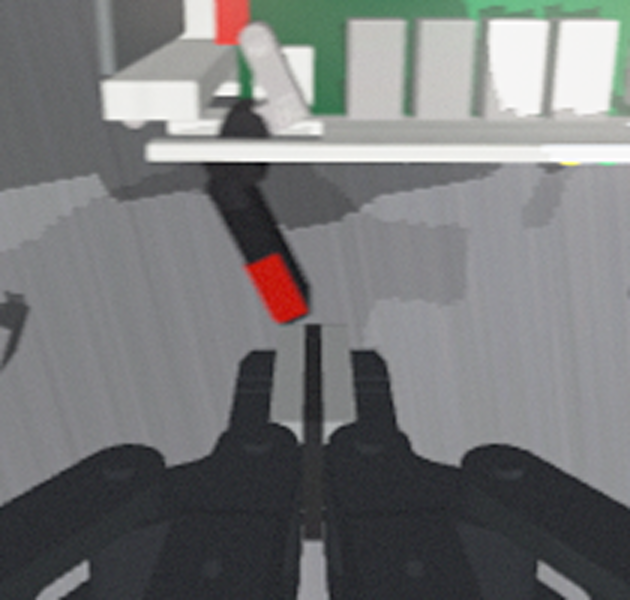

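```bash
python3 - <<'E'
from h import *
import cv2
c=viewer.calibration("scene");im=viewer.grab_frame("scene")[:,:,::-1]
T=monitor.get_obs()["tcp_pos"];p=proj(c,T);print(p,proj(c,T+[0,0,.03]))
u,v=int(p[0]),int(p[1])
cr=cv2.resize(im[v-60:v+50,u-60:u+80],None,fx=5,fy=5,interpolation=cv2.INTER_CUBIC)
for q in(T,T+[0,0,.03]):
    w=proj(c,q)-[u-60,v-60];cv2.circle(cr,tuple(int(x) for x in (w+.5)*5),5,(255,0,255),1)
cv2.imwrite("pics/s3.png",cr)
E
```

```text
[235.61131021 160.7650457 ] [235.2796081  154.75703682]
```

View pics/s3.png

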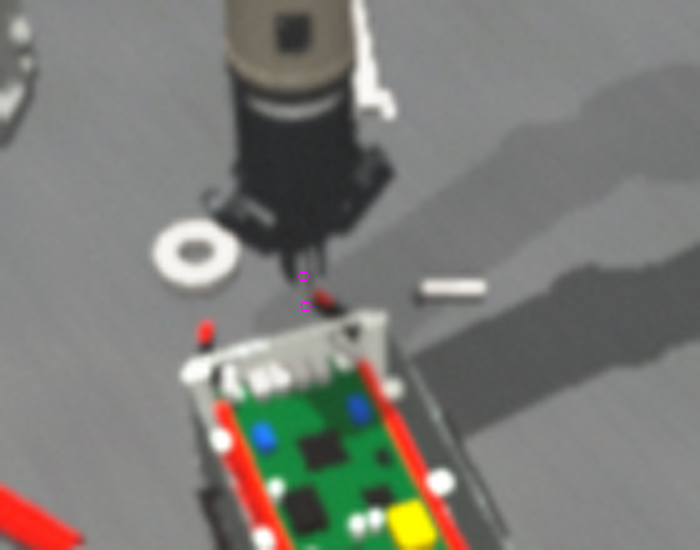

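The finger's lower end looks higher or thinner than I assumed, so I'll sweep lower (TCP z about 0.045) and deeper. There is nothing in the way there.

Emit:
drive_tool(commands=[{"linear": [-0.03,0,0],"dr": [0,0,0],"jaw": 1},{"linear": [0,-0.045,0.01],"dr": [0,0,0],"jaw": 1},{"linear": [0.017,0,0.009],"dr": [0,0,0],"jaw": 1},{"linear": [0.018,0,0],"dr": [0,0,0],"jaw": 1},{"linear": [0,0,0],"dr": [0,0,0],"jaw": 1}])

```text
clock: 6.72
tcp_pos: [0.4712, -0.0782, 0.0442]
orientation: [-2.408, -2.017, -0.003]
contact_force: [-0.2, -0.3, -0.1]
grip_width: 0.0004
```

```bash
sed -i 's/^go.*/go(-0.045,0.04,0.045)/' look.py; python3 look.py w4
```

```text
now slot x,y,z -0.0453 0.0801 0.0442 dF slot [-0.3  0.1]
t 6.725 tcp [ 0.4712 -0.0782  0.0442] F [-0.2 -0.3 -0.1] w 0.0004 joints [ 0.37  0.42 -0.4   2.13  0.27  0.64 -0.39]
tool shift [ 0.0004  0.0401 -0.0008]
turn deg [ 0.06 -0.11 -0.12]
```

View pics/w4z.png

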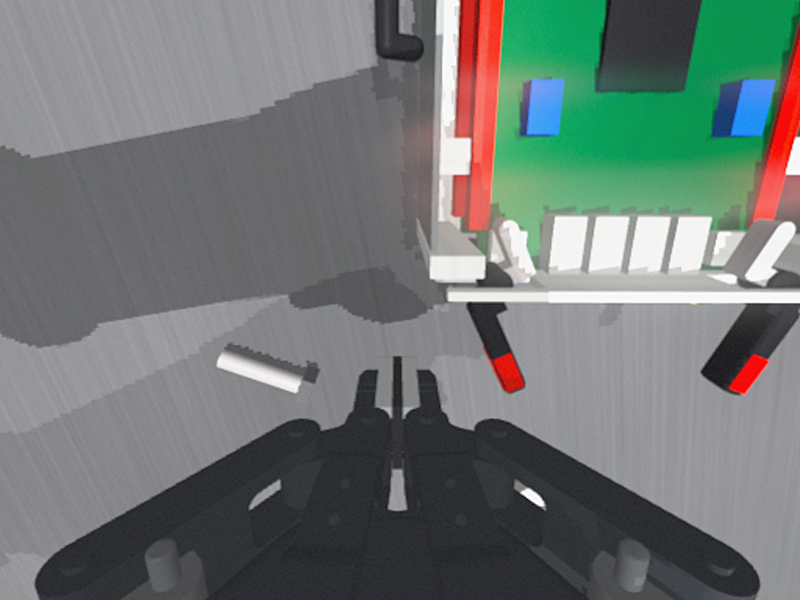

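Emit:
drive_tool(commands=[{"linear": [0,0.02,0],"dr": [0,0,0],"jaw": 1},{"linear": [0,0.008,0],"dr": [0,0,0],"jaw": 1},{"linear": [0,0.008,0],"dr": [0,0,0],"jaw": 1}])

```text
clock: 7.15
tcp_pos: [0.5047, -0.0881, 0.0436]
orientation: [-2.411, -2.012, 0.004]
contact_force: [-2.1, 0.1, -0.0]
grip_width: 0.0001
```

```bash
python3 look.py w5
```

```text
now slot x,y,z -0.0493 0.0454 0.0436 dF slot [-0.2  2.1]
t 7.15 tcp [ 0.5047 -0.0881  0.0436] F [-2.1  0.1 -0. ] w 0.0001 joints [ 0.36  0.47 -0.39  2.05  0.27  0.68 -0.38]
tool shift [ 0.0043  0.0054 -0.0014]
turn deg [-0.17  0.04 -0.31]
```

View pics/w5z.png

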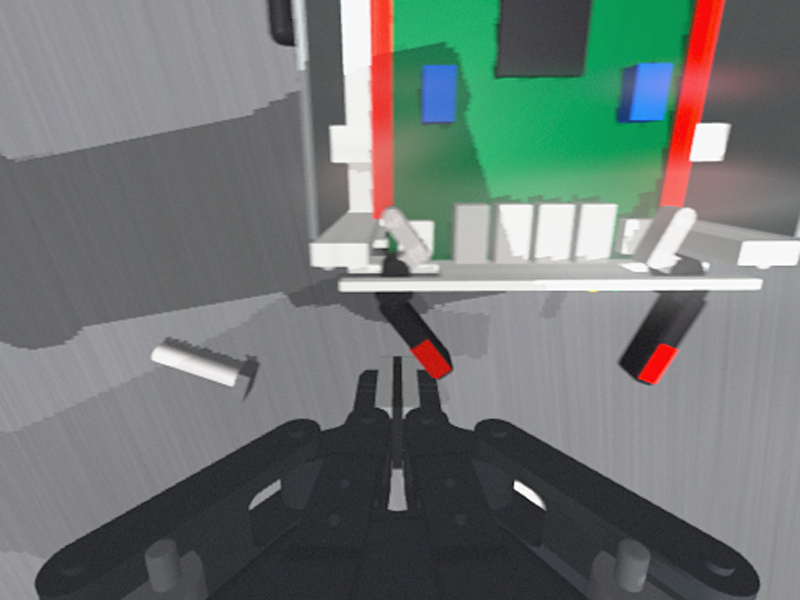

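The lower sweep is working: the left lever has turned, with its end at (435,370). I'll carry on.

Emit:
drive_tool(commands=[{"linear": [0.006,0.006,-0.001],"dr": [0,0,0],"jaw": 1},{"linear": [0.003,0.009,0],"dr": [0,0,0],"jaw": 1},{"linear": [0.003,0.009,0],"dr": [0,0,0],"jaw": 1}])

```text
clock: 7.58
tcp_pos: [0.5284, -0.083, 0.0436]
orientation: [-2.411, -2.008, 0.016]
contact_force: [-11.9, -7.3, 1.0]
grip_width: 0.0001
```

```bash
python3 look.py w6
```

```text
now slot x,y,z -0.0401 0.023 0.0436 dF slot [-9.3 10.5]
t 7.575 tcp [ 0.5284 -0.083   0.0436] F [-11.9  -7.3   1. ] w 0.0001 joints [ 0.34  0.5  -0.38  1.99  0.28  0.71 -0.4 ]
tool shift [-0.0051 -0.0169 -0.0012]
turn deg [-0.56  0.28 -0.43]
```

View pics/w6z.png

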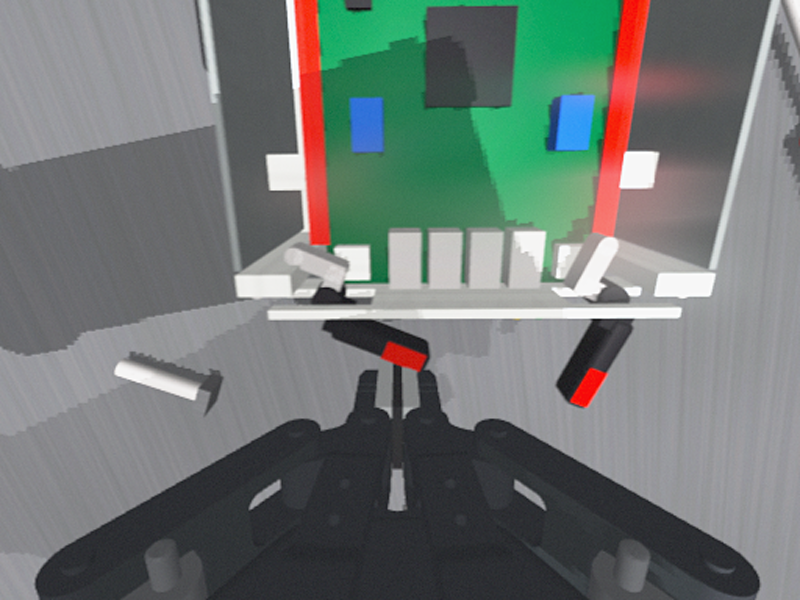

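The left lever is at about 0.4 rad with its claw hooking. Now the right lever gets the mirrored sweep.

Emit:
drive_tool(commands=[{"linear": [-0.045,0,0],"dr": [0,0,0],"jaw": 1},{"linear": [0,0.055,0],"dr": [-0.5,0.3,-0.4],"jaw": 1},{"linear": [0,0.05,0],"dr": [0,0,0],"jaw": 1},{"linear": [0,0,0],"dr": [0,0,0],"jaw": 1}])

```text
clock: 8.12
tcp_pos: [0.63, -0.1464, 0.0434]
orientation: [2.404, 2.02, 0.005]
contact_force: [-1.3, 0.6, -0.2]
grip_width: 0.0003
```

```bash
python3 -c "
from h import *
go(-0.045,-0.08,0.044)"
```

```text
now slot x,y,z -0.0849 -0.088 0.0434 dF slot [0.4 1.4]
t 8.125 tcp [ 0.63   -0.1464  0.0434] F [-1.3  0.6 -0.2] w 0.0003 joints [ 0.39  0.64 -0.36  1.73  0.29  0.82 -0.27]
tool shift [ 0.0399 -0.008  -0.0005]
turn deg [ 0.18 -0.09  0.09]
```

Emit:
drive_tool(commands=[{"linear": [0.025,0,0],"dr": [0,0,0],"jaw": 1},{"linear": [0.018,-0.008,0],"dr": [0,0,0],"jaw": 1},{"linear": [0,-0.018,0],"dr": [0,0,0],"jaw": 1},{"linear": [0.001,-0.008,0],"dr": [0,0,0],"jaw": 1},{"linear": [0.002,-0.008,0],"dr": [0,0,0],"jaw": 1}])

```text
clock: 8.75
tcp_pos: [0.5969, -0.0908, 0.0438]
orientation: [2.4, 2.02, 0.01]
contact_force: [2.0, -1.0, 0.5]
grip_width: 0.0002
```

```bash
python3 look.py w7
```

```text
now slot x,y,z -0.0359 -0.0459 0.0438 dF slot [-0.7 -2.1]
t 8.75 tcp [ 0.5969 -0.0908  0.0438] F [ 2.  -1.   0.5] w 0.0002 joints [ 0.33  0.58 -0.37  1.84  0.29  0.76 -0.37]
tool shift [-0.0089 -0.0859 -0.0018]
turn deg [ 0.43 -0.12  0.17]
```

View pics/w7z.png

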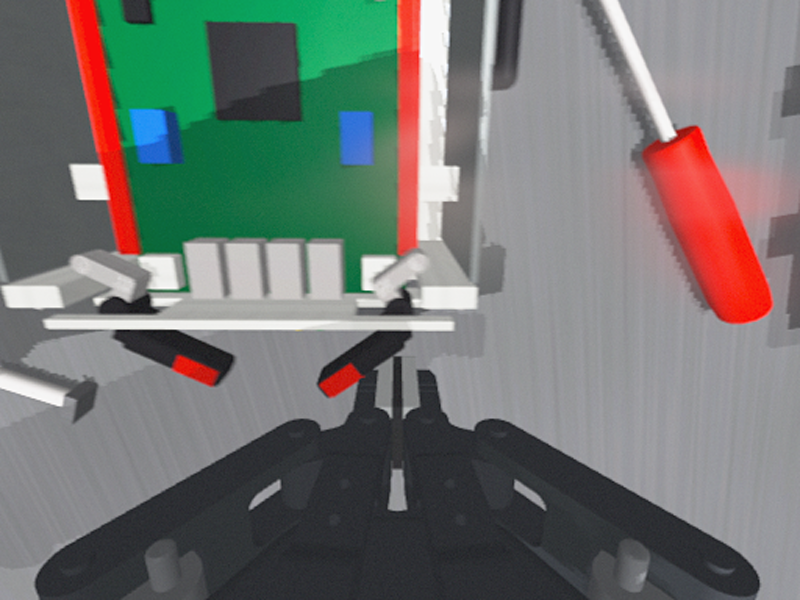

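Both levers are part shut, the right one at about 0.65. I'll back out, centre the hand, open the fingers to about 28 mm and raise to z 0.055, then press both lever ends together.

Emit:
drive_tool(commands=[{"linear": [-0.04,0,0],"dr": [0,0,0],"jaw": 1},{"linear": [-0.005,-0.045,-0.011],"dr": [0.3,0,0.1],"jaw": 0.67},{"linear": [0,0,0],"dr": [0,0,0],"jaw": 0.67},{"linear": [0,0,0],"dr": [0,0,0],"jaw": 0.67}])

```text
clock: 9.3
tcp_pos: [0.5414, -0.1264, 0.0545]
orientation: [-2.402, -2.02, -0.003]
contact_force: [0.0, 0.4, 0.5]
grip_width: 0.028
```

```bash
sed -i 's/^go.*/go(-0.045,0.0,0.055)/' look.py; python3 look.py w8
```

```text
now slot x,y,z -0.0805 0.0027 0.0545 dF slot [0.4 0.1]
t 9.3 tcp [ 0.5414 -0.1264  0.0545] F [0.  0.4 0.5] w 0.028 joints [ 0.42  0.51 -0.38  1.94  0.27  0.74 -0.29]
tool shift [ 0.0355  0.0028 -0.0004]
turn deg [-0.1  -0.21  0.12]
```

View pics/w8z.png

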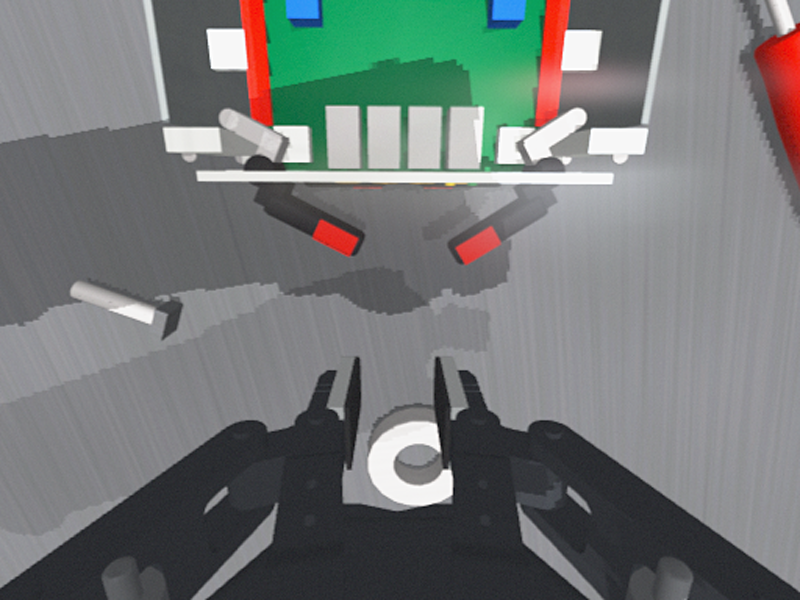

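The fingers line up with both lever ends at (345,240) and (470,250). Pressing in.

Emit:
drive_tool(commands=[{"linear": [0.02,0.003,0],"dr": [0,0,0],"jaw": 0.67},{"linear": [0.01,0,0],"dr": [0,0,0],"jaw": 0.67},{"linear": [0.008,0,0],"dr": [0,0,0],"jaw": 0.67},{"linear": [0.008,0,0],"dr": [0,0,0],"jaw": 0.67}])

```text
clock: 9.85
tcp_pos: [0.5504, -0.0872, 0.0534]
orientation: [-2.408, -2.017, 0.019]
contact_force: [-6.1, -17.6, 4.1]
grip_width: 0.0282
```

```bash
python3 look.py w9
```

```text
now slot x,y,z -0.0404 0.0006 0.0534 dF slot [-18.4   2.9]
t 9.85 tcp [ 0.5504 -0.0872  0.0534] F [ -6.1 -17.6   4.1] w 0.0282 joints [ 0.34  0.51 -0.38  1.94  0.28  0.75 -0.38]
tool shift [-0.0046  0.0006 -0.0015]
turn deg [-0.47  0.51 -0.08]
```

View pics/w9z.png

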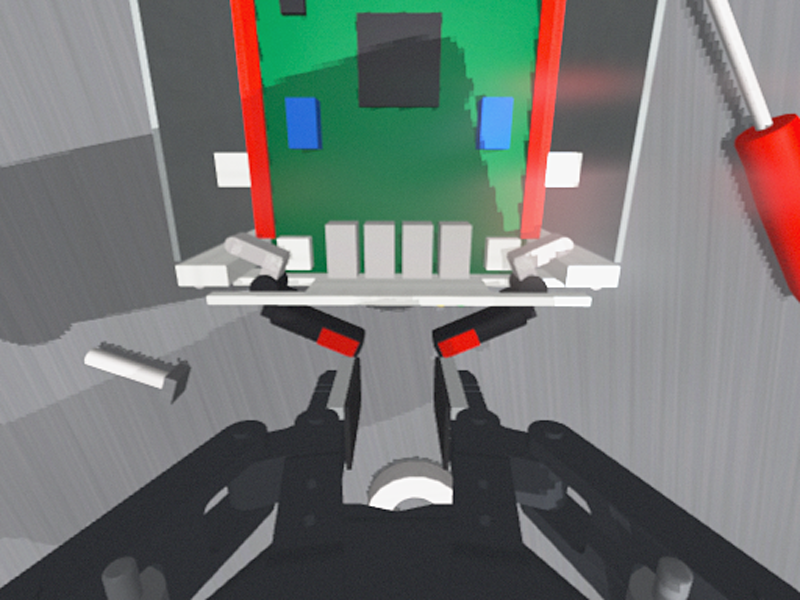

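Both levers are now symmetric at about 0.4 with 18 N total on them. I'll push harder.

Emit:
drive_tool(commands=[{"linear": [0.012,0,0],"dr": [-0.4,0.5,0],"jaw": 0.67},{"linear": [0.012,0,0],"dr": [0,0.3,0],"jaw": 0.67},{"linear": [0.012,0,0],"dr": [0,0.3,0],"jaw": 0.67}])

```text
clock: 10.28
tcp_pos: [0.5498, -0.0679, 0.0513]
orientation: [-2.419, -2.003, 0.028]
contact_force: [-4.8, -27.8, 6.5]
grip_width: 0.0278
```

```bash
python3 look.py w10
```

```text
now slot x,y,z -0.0215 0.0045 0.0513 dF slot [-28.2  -0.1]
t 10.275 tcp [ 0.5498 -0.0679  0.0513] F [ -4.8 -27.8   6.5] w 0.0278 joints [ 0.3   0.51 -0.38  1.94  0.28  0.75 -0.43]
tool shift [-0.0235  0.0048 -0.0034]
turn deg [-0.72  0.73 -0.75]
```

View pics/w10z.png

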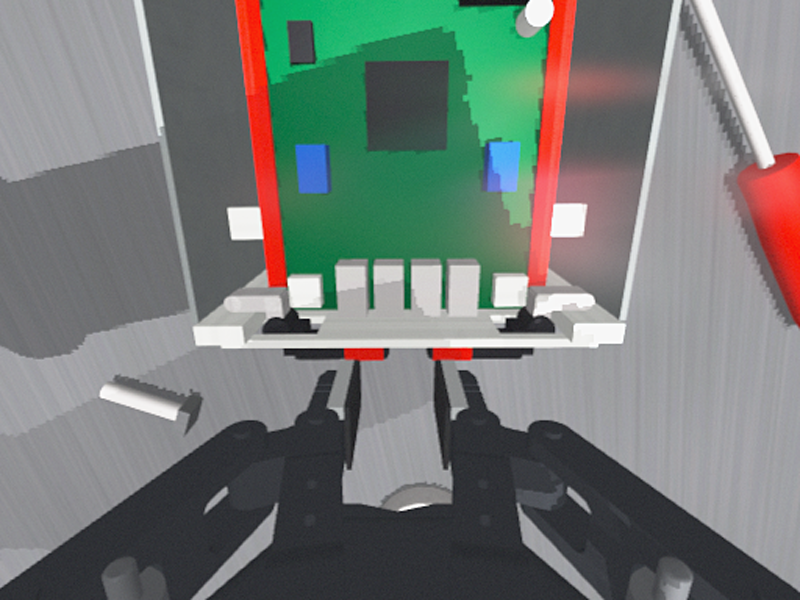

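Both levers lie flat against the panel and the panel ends are on the rails. I'll give one more firm press, then retreat and check.

Emit:
drive_tool(commands=[{"linear": [0.012,0.003,-0.002],"dr": [-0.5,0.5,-0.5],"jaw": 0.67},{"linear": [0.012,0,0],"dr": [0,0,0],"jaw": 0.67}])

```text
clock: 10.58
tcp_pos: [0.5502, -0.0685, 0.0513]
orientation: [2.416, 1.989, -0.056]
contact_force: [-4.1, -29.6, 13.3]
grip_width: 0.028
```

Emit:
drive_tool(commands=[{"linear": [-0.03,0,0],"dr": [0,0,0],"jaw": 0.67},{"linear": [-0.05,0,0],"dr": [0,0,0],"jaw": 0.67},{"linear": [-0.03,0,-0.04],"dr": [0,0.3,0],"jaw": 0.67},{"linear": [0,0,-0.05],"dr": [0,0,0],"jaw": 0.67},{"linear": [0,0,0],"dr": [0,0,0],"jaw": 0.67},{"linear": [0,0,0],"dr": [0,0,0],"jaw": 0.67}])

```text
clock: 11.32
tcp_pos: [0.5316, -0.1754, 0.1466]
orientation: [2.418, 1.993, -0.052]
contact_force: [-0.2, 0.1, -0.2]
grip_width: 0.0279
```

```bash
python3 look.py w11; python3 - <<'E'
import cv2
im=cv2.imread("pics/w11.png")[0:130,140:370]
cv2.imwrite("pics/w11c.png",cv2.resize(im,None,fx=3.4,fy=3.4,interpolation=cv2.INTER_CUBIC))
E
```

```text
now slot x,y,z -0.1306 0.0038 0.1466 dF slot [0.  0.2]
t 11.325 tcp [ 0.5316 -0.1754  0.1466] F [-0.2  0.1 -0.2] w 0.0279 joints [ 0.5   0.39 -0.39  1.86  0.22  0.94 -0.19]
tool shift [0.0884 0.0037 0.0889]
turn deg [-0.88  1.75 -0.99]
```

View pics/w11c.png

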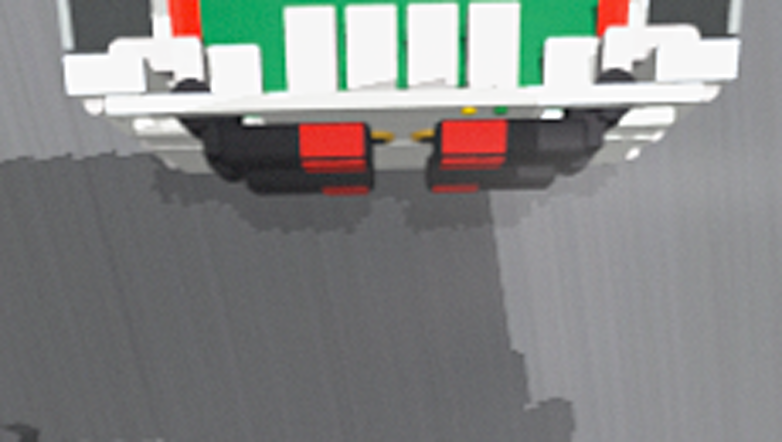

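View pics/w11z.png

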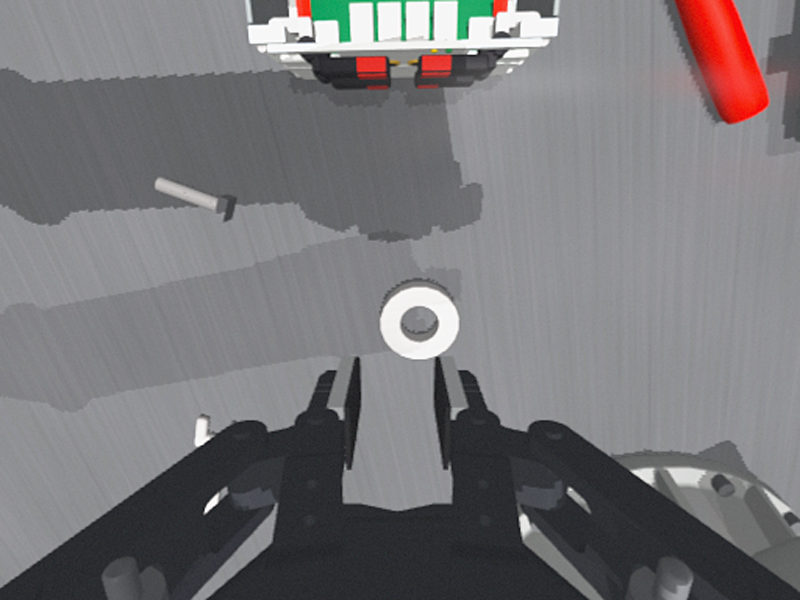

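The levers look flat and parallel to the panel. I'll check this in numbers.

```bash
python3 - <<'E'
from h import *
c=np.load("w11.npz")
for n,uv,z in [("pL",(90,113),.09),("pR",(715,101),.09),("barL tip front",(370,159),.083),("barL redstart",(302,159),.083),("barR tip",(442,158),.083),("barR redstart",(504,154),.083),("rL",(64,94),.094),("rR",(738,79),.094)]:
    p=ray(c,((uv[0]+.5)/3.4+140-.5,(uv[1]+.5)/3.4-.5),z)[:2]-SLOT;print(n,(p@EX).round(4),(p@EY).round(4))
import cv2
im=viewer.grab_frame("top")[:,:,::-1]
cv2.imwrite("pics/t9.png",cv2.resize(im,(800,600)))
E
```

```text
pL -0.0016 0.067
pR -0.0021 -0.068
barL tip front -0.0106 0.0066
barL redstart -0.0103 0.022
barR tip -0.0107 -0.0097
barR redstart -0.0102 -0.0237
rL 0.0012 0.0709
rR 0.001 -0.0711
```

View pics/t9.png

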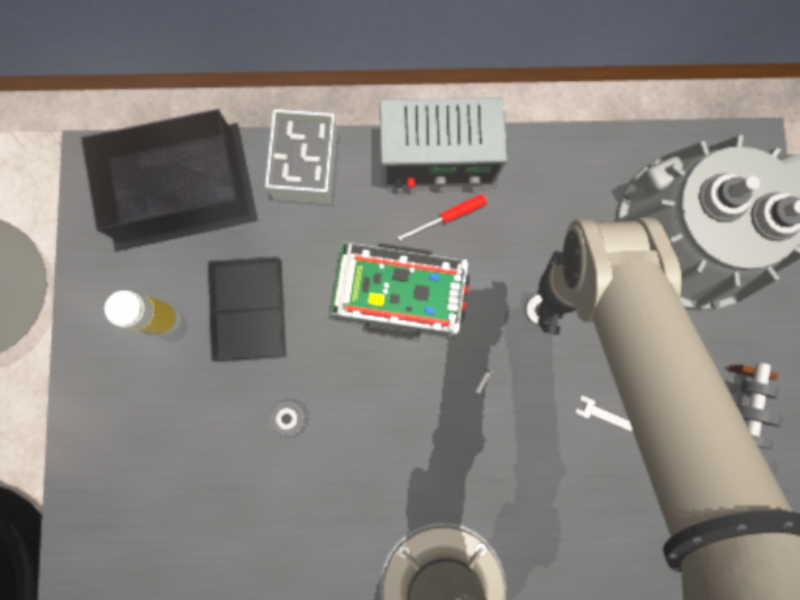

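The panel front is 3 mm in front of the rail plane, which is home. The lever faces are at about −11.5 mm against −12 when shut, tilted about 0.03 rad, and the hand is clear. Handing in.

```bash
python3 -c "
from bench import job
print(job.hand_in())"
```

```text
the job is handed in; nothing more can be done
None
```

The board is fully home with both levers shut, and I handed the job in at about 11.4 s. The hand-in reports no verdict.

**What I did:** I pushed the board in with closed fingers until the resistance rose from 2 to 5 N. The camera then put it at about −5.4 mm with both levers open. I swung each lever inward, then pressed both ends in together with about 30 N until they lay flat, and withdrew the hand.

**Last checks:**
- **Board:** the panel front is about 2.9 mm in front of the rail faces; fully home is 3 mm.
- **Levers:** both are flat to within about 0.03 rad, with their outer faces at about −11.5 mm; fully shut is −12 mm.
- **Hand:** it is clear, with the force reading near zero.
- **Bench parts:** none look moved in the overhead view. I compared them by eye, not by measurement.

**What went wrong or disagreed:**
- **Missed sweep:** the first sweep at the left lever missed its end; a lower, deeper one worked.
- **Early hook:** the left lever's sweep took it down to about 0.4 rad, so its claw had started to hook before I moved the right lever.
- **Camera spread:** wrist-camera positions disagreed by about 1–2 mm between views, so I measured the final panel position from the rails seen in the same picture.

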